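# Stand the fallen bottle and hold the carrier's cover plate over its posts

## Task

The middle bottle in the carrier has tipped over the guard bar: first stand it upright in its place in the row between its two neighbours and let go of it. Then pick up the cover plate by its black rib and hold it level, hovering about 15 mm above the two posts and touching nothing below, with its two holes centred so that both threaded holes show fully through them and I can start the screws. Finish still holding the plate there, and leave the other bottles standing and everything else on the bench where it is.

Things in the scene. Friction and masses are not known exactly. Their poses are not given: they have to be found in the camera images.
- carrier: Fixed aluminium bottle carrier. Base plate 112 x 310 x 12 mm (x -70 to +42 mm). Origin on the bench under the row's middle; x away across the lane, y along the row, z up. Bottles stand on the base plate in a row at x = 0. Rear rail at x = 26 to 32 mm, top 32 mm above the bench; front guard bar, 10 mm thick, at x = -54 mm, axis 40 mm above the bench, end blocks 46 mm tall.
- row_place (a point): The tipped bottle's place in the row: point on the carrier's base plate (12 mm above the bench) half-way between the two posts. Axes as the carrier.
- post_a (a point): Centre of the top of the round steel post at the carrier's +y end, 104 mm above the bench, 125 mm from the row's middle. Post 22 mm across, with an upright threaded hole 8 mm wide in its top.
- post_b (a point): The same for the post at the carrier's -y end.
- bottle_tipped_mid (a point): Centre (42 mm from foot and from cap top) of the tipped white square bottle: body 34 x 34 x 60 mm, round cap 26 mm wide on a neck, 84 mm in all, 60 to 130 g. Own z runs foot to cap. At the start it leans over the guard bar, foot on the base plate, cap up towards the robot, z about 52 degrees off vertical, own y level along the row. Upright, this point is 42 mm above the base plate.
- bottle_tipped: The same bottle; origin at the centre of its foot.
- plate_grip (a point): Centre of the black grip rib on the cover plate, 30 mm above the plate's underside. The rib is 70 mm long along the plate's length (own y), 14 mm thick (own x) and its top is 43 mm above the underside. The plate lies flat on the bench, rib up.
- hole_a (a point): Centre, at the plate's underside, of the 18 mm hole at the plate's own +y end, 125 mm from the rib's middle.
- hole_b (a point): The same at the -y end. The plate is the same either way round: either hole may go over either post.
- plate: The aluminium cover plate, 60 x 284 x 5 mm, 200 to 340 g in all. Origin: centre of the underside; y along its length, z up.
- bottle_left_mid (a point): Centre (half-way up) of the standing neighbour bottle about 85 mm along the row to the left of the tipped one's place (carrier +y); same shape and size. Leave standing.
- bottle_left: The same neighbour bottle; origin at the centre of its foot.
- bottle_right_mid (a point): Centre (half-way up) of the standing neighbour bottle about 85 mm along the row to the right of the tipped one's place (carrier -y); same shape and size. Leave standing.
- bottle_right: The same neighbour bottle; origin at the centre of its foot.
- stopper: Bystander: tapered cork stopper, 28 mm across, 26 mm tall, standing near the carrier's right end; origin at its underside. Leave alone.
- mortar: Bystander: white ceramic mortar bowl, 104 mm across, 55 mm tall; origin at its underside. Leave alone.
- beaker: Bystander: clear glass beaker, 72 mm across, 95 mm tall; origin at its underside. Leave alone.
- petri: Bystander: closed glass dish, 90 mm across, 14 mm tall; origin at its underside. Leave alone.
- amber: Bystander: round amber glass bottle with white cap, 48 mm across, 105 mm tall; origin at its underside. Leave alone.
- magnifier: Bystander: black hand lens lying flat, ring 88 mm across, handle to 130 mm from the ring's centre, 14 mm high; origin at its underside. Leave alone.
- screw_a: Bystander: steel thumbscrew standing on its 22 mm head, thread 8 mm, 28 mm tall; origin at its underside. Leave alone.
- screw_b: Bystander: second thumbscrew, the same; origin at its underside. Leave alone.

How it is judged (in metres and radians):
On the way:
1. the tipped bottle stands upright in its place, released, with the plate still lying on the bench (angle between bottle_tipped_mid's own z axis and vertical below 0.12 rad and x of bottle_tipped_mid in the frame of row_place between -0.02 and 0.02 m and y of bottle_tipped_mid in the frame of row_place between -0.03 and 0.03 m and z of bottle_tipped_mid in the frame of row_place between 0.036 and 0.047 m and contact force between the fingers and bottle_tipped below 0.1 N and height (world z) of plate_grip below 0.036 m), for 0.2 s.
At the end, for the whole second after the job is handed in: Plate held still by fingers, level to 0.07 rad, 3-30 mm above both posts, each hole within 5 mm of its post, touching nothing below; tipped bottle released, upright (0.12 rad), within 20 mm across and 30 mm along of its place; neighbours upright, moved under 30 mm; bystanders under 50 mm (((horizontal distance between hole_a and post_a below 0.005 m and horizontal distance between hole_b and post_b below 0.005 m) or (horizontal distance between hole_a and post_b below 0.005 m and horizontal distance between hole_b and post_a below 0.005 m)) and height (world z) of hole_a between 0.107 and 0.134 m and height (world z) of hole_b between 0.107 and 0.134 m and angle between plate_grip's own z axis and vertical below 0.07 rad and contact force between the fingers and plate above 1 N and linear speed of each of plate, bottle_tipped below 0.02 m/s and contact force between plate and carrier below 0.1 N and contact force between each of plate, the fingers and bottle_tipped below 0.1 N and contact force between plate and bottle_left below 0.1 N and contact force between plate and bottle_right below 0.1 N and angle between each of bottle_tipped_mid, bottle_left_mid, bottle_right_mid's own z axis and vertical below 0.12 rad and x of bottle_tipped_mid in the frame of row_place between -0.02 and 0.02 m and y of bottle_tipped_mid in the frame of row_place between -0.03 and 0.03 m and z of bottle_tipped_mid in the frame of row_place between 0.036 and 0.047 m and distance of each of bottle_left, bottle_right from where it was at the start of the episode below 0.03 m and distance of each of stopper, mortar, beaker, petri, amber, magnifier, screw_a, screw_b from where it was at the start of the episode below 0.05 m); the arm keeps its last pose, push and grip.
It fails at once if a neighbour bottle is knocked over (angle between any of bottle_left_mid, bottle_right_mid's own z axis and vertical above 0.5 rad).
It fails at once if a bystander is pushed more than 50 mm (distance of any of stopper, mortar, beaker, petri, amber, magnifier, screw_a, screw_b from where it was at the start of the episode above 0.05 m).
It also fails if it takes over 51 s, if anything falls off the work surface, if the arm or the gripper's body presses on something with over 40 N, if the wrist force passes 120 N, or if a joint passes its speed limit or range.

## Robot

A 6-joint arm with a two-finger parallel gripper is mounted at the origin on the work surface. World frame = base frame: x ahead of the robot, y to its left, z up, the work surface at z = 0. Lengths are in m, angles in degrees, forces in N, time in s.
With the tool pointing down it reaches from about 0.225 to 0.875 m from the base axis. Payload 3.4 kg.
Tool frame: the origin (TCP) lies midway between the tips of the shut fingers; the grasp point (between the pads) lies 19 mm behind it (pinch_z is the distance from the TCP to the grasp point, in m); x points along the fingers, y is the direction in which the jaws open and shut, and the axes are right-handed (so a half turn about x gives the same grasp; the last joint's range is limited). The gripper opens to 85 mm and grips with 20 to 120 N. Pads are 22 mm wide; open, the fingers measure 114 mm over their backs; the gripper's body (76 mm by 85 mm) begins 54 mm behind the grasp point. The pads swing forward as they close: fully open they stand 13 mm farther back than shut.
Start: joints at [-82.563, 15.808, 86.224, -0, 77.962, -6.933], TCP at [0.143, -0.557, 0.231] pointing down, gripper open.
Joint ranges: [-165.64, 165.64], [-43.16, 119.46], [12.63, 154.43], [-67.54, 247.53], [6.08, 155.33], [-154.97, 154.97]. Speed limits (degrees/s): [147.25, 147.25, 180, 180, 180, 180].

## Interface

Orientations are given as a 3x3 rotation matrix whose columns are the frame's x, y, z axes.
In Python, from rig import * gives the robot as it stands. The module is installed in compiled form; this text tells all that it offers.
- The arm moves only by the shell command python3 -m crank 'ROWS' [FORCE]. ROWS is a JSON object of lists of equal length, an entry for each row: "delta_pos": the shift along the tool's x, y, z normalised to -1 to 1, where 1 is 0.03 m, a list of three; "yaw": the turn about the tool's x normalised to -1 to 1, where 1 is 10 degrees; "fingers": the gripper command: -1 is fully open, 1 is shut, values between are in proportion. In form: {"delta_pos": [[x, y, z], ...], "yaw": [yaw, ...], "fingers": [fingers, ...]}. A call has 1 to 20 rows; each row shifts and turns the commanded pose from where the row before left it, along the tool's axes as they then stand; what a row does not reach is not made up. A row lasts 1/8 s, in which the tool goes at most 62.5 mm and 10.7 degrees, less where a joint would pass 70% of its speed; a pose out of reach is approached as far as the arm can. A call with a number of a shift or a turn outside -1 to 1 is refused whole. A call with a gripper value outside its range is refused whole. The fingers move at their own pace and stop on an object; FORCE is the grip in N (left out, the last holds). Time passes only in rows, so rows that do not move let the fingers close. It gives the time, the measured TCP pose, the force and the opening at its end, in the units of the state.
- get_obs(): the state, without advancing time (a new reading comes with each control period).
- read_camera(name): name is "scene" or "top"; returns the picture (480x640x3 uint8, red, green, blue); there is no depth.
- calibration(name): a dict with "mtx" (3x3 intrinsics, pixels), "R" (3x3) and "t" (3): a world point X has camera coordinates R X + t. Camera axes: x right, y down, z forward; pixel columns grow to the right and rows downward; lengths in m; the calibration is good to about 2 mm. A picture is of the moment at which its call begins. calibration takes no time and is no camera call.
- finish_job(): hands the job in, once; it reports no verdict.
The state is a dict: "time_s": time; "joint_pos": joint angles; "qd": joint speeds; "tau": joint torques, N m; "tool_pos": TCP position; "tool_rot": TCP orientation; "contact_force": force on the tool from outside, world axes, zero at the start; "ft_torque": the same for the moment, N m; "width": finger opening in m.
Only numpy, scipy, OpenCV 4.12 (cv2) and the standard library are available. Lean on these libraries where they do the work, as an engineer would, in place of code of your own. Each camera call takes 0.05 s, during which the arm holds its last target. There are 200 camera calls.

## Working session

There is one attempt and no reset: what is moved stays moved. The work goes in short steps, Python scripts to look and compute and a shell command to move; the robot and the scene stay as the last step left them, time stands still between calls to the robot, and variables do not carry over. Pictures are saved under pics/ and viewed, about 8 in all and at most 12, crops included, and the job is handed in when it is done.

```bash
mkdir -p pics; cat > h.py <<'E'
from rig import *
import numpy as np, cv2
def snap(n,f,crop=None,s=1):
    im=read_camera(n)[:,:,::-1].copy()
    if crop: x0,y0,x1,y1=crop; im=im[y0:y1,x0:x1]
    if s!=1: im=cv2.resize(im,None,fx=s,fy=s,interpolation=cv2.INTER_CUBIC)
    cv2.imwrite('pics/'+f,im)
def ray(n,uv,z):
    c=calibration(n); K,R,t=map(np.array,(c['mtx'],c['R'],c['t'])); t=t.ravel()
    d=R.T@np.linalg.inv(K)@np.array([uv[0],uv[1],1.]); o=-R.T@t
    return o+d*(z-o[2])/d[2]
def proj(n,X):
    c=calibration(n); p=np.array(c['mtx'])@(np.array(c['R'])@np.array(X)+np.array(c['t']).ravel()); return p[:2]/p[2]
E
python3 - <<'E'
from h import *
snap('top','t0.png'); snap('scene','s0.png')
for n in('top','scene'):
    c=calibration(n);R=np.array(c['R']);print(n,np.round(c['mtx'],1).tolist(),(-R.T@np.array(c['t']).ravel()).round(3),R.round(3).tolist())
o=get_obs();print(o['time_s'],o['tool_pos'],np.round(o['tool_rot'],3).tolist(),o['width'])
E
```

```text
top [[601.2, 0.0, 313.7], [0.0, 601.2, 245.8], [0.0, 0.0, 1.0]] [ 0.398 -0.061  1.452] [[-0.008, -1.0, -0.016], [-0.993, 0.01, -0.119], [0.119, 0.015, -0.993]]
scene [[439.6, 0.0, 325.4], [0.0, 439.6, 235.5], [0.0, 0.0, 1.0]] [0.783 0.347 0.809] [[-0.889, 0.458, 0.002], [0.383, 0.746, -0.545], [-0.252, -0.484, -0.838]]
0.1 [ 0.14263693 -0.55652351  0.23051639] [[-0.0, 0.248, -0.969], [0.002, -0.969, -0.248], [-1.0, -0.002, -0.0]] 0.08541384662820929
```

View pics/t0.png

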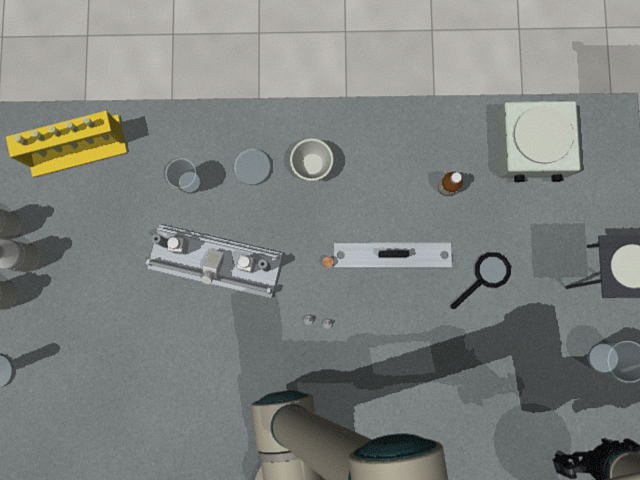

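View pics/s0.png

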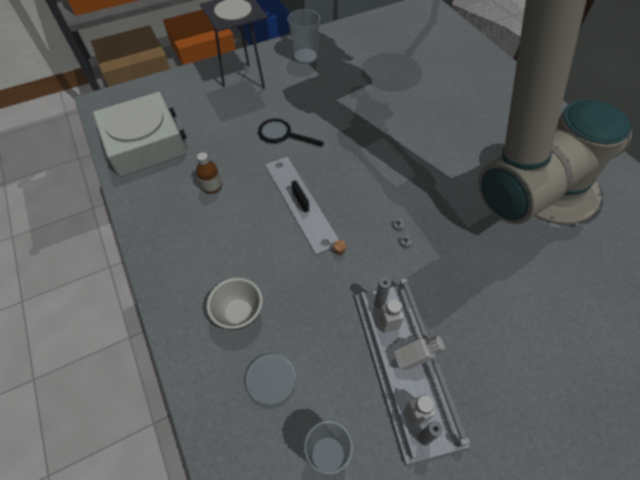

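The top view shows the carrier with posts near (157,239) and (264,265), and the tipped bottle near (212,263). The plate is at (335–452,255), with the stopper close to its left end. I'll enlarge both views.

```bash
python3 - <<'E'
from h import *
snap('top','t1.png',(140,210,300,310),5); snap('top','t2.png',(315,225,465,285),5)
snap('scene','s1.png',(340,260,480,470),2.85)
E
```

```text
(no output)
```

View pics/t1.png

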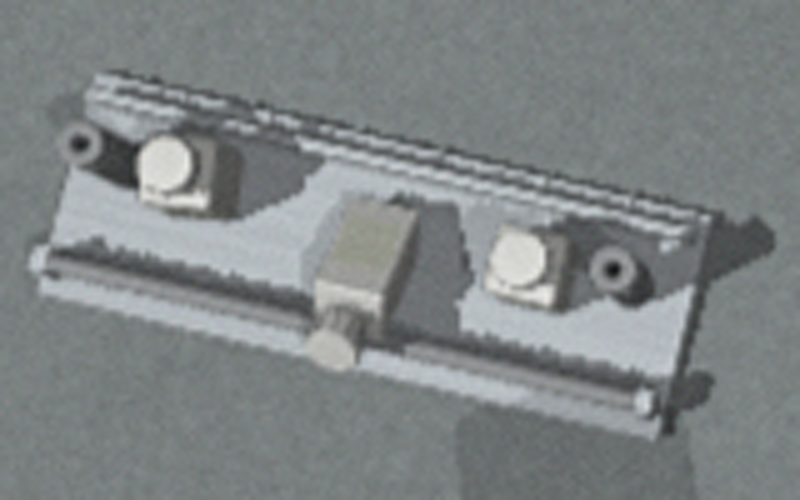

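View pics/t2.png

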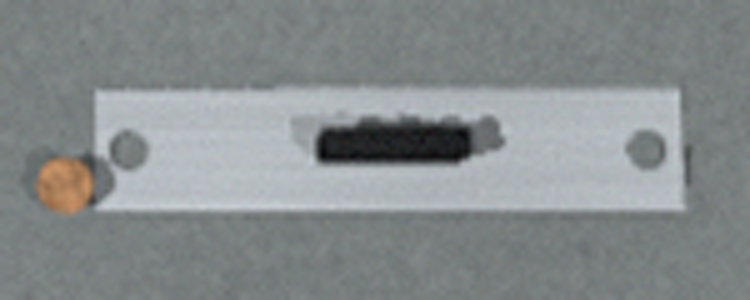

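View pics/s1.png

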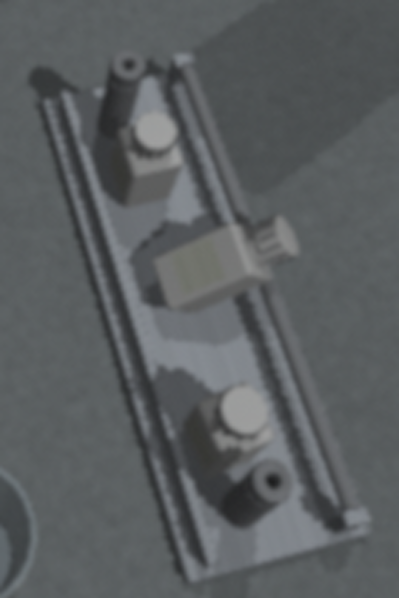

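```bash
python3 - <<'E'
from h import *
def T(x,y,z): return ray('top',(140+(x+.5)/5-.5,210+(y+.5)/5-.5),z)
def P(x,y,z): return ray('top',(315+(x+.5)/5-.5,225+(y+.5)/5-.5),z)
def S(x,y,z): return ray('scene',(340+x/2.85-.3,260+y/2.85-.3),z)
a,b=T(81,144,.104),T(613,270,.104); print('posts top',a,b,np.linalg.norm(a-b)); 
sb,sa=S(126,66,.104),S(271,481,.104); print('posts scene',sa,sb,np.linalg.norm(sa-sb))
m=(a+b)/2; v=(a-b)[:2]; th=np.degrees(np.arctan2(-v[0],v[1])); print('mid',m,'carrier yaw',th)
r=np.radians(th); ex=np.array([np.cos(r),np.sin(r)]); ey=np.array([-np.sin(r),np.cos(r)])
def loc(p): return np.round([(p[:2]-m[:2])@ex,(p[:2]-m[:2])@ey,p[2]],4)
print('nbL',loc(T(166,163,.096)),loc(S(242,411,.096)),'nbR',loc(T(520,258,.096)),loc(S(155,133,.096)))
# tipped: 52deg; foot lower far edge on base; cap
print('rail end top',loc(T(648,402,.046)),'bottle cap edge/top',[loc(T(332,350,z)) for z in(.07,.08,.09)],[loc(S(285,240,z)) for z in(.07,.08,.09)])
print('body top-face corners (upper z?)',[ (loc(T(*c,.06)),loc(T(*c,.09)))[:] for c in((345,195),(418,208),(385,290),(318,277))])
h1,h2=P(128,150,.005),P(646,150,.005); print('holes',h1,h2,np.linalg.norm(h1-h2)); v=(h1-h2);print('plate yaw',np.degrees(np.arctan2(-v[0],v[1])),'mid',(h1+h2)/2,'rib top',P(394,144,.043))
E
```

```text
posts top [0.58023137 0.31724119 0.104     ] [0.5204006 0.0751176 0.104    ] 0.24940639815340684
posts scene [0.5838961  0.31937271 0.104     ] [0.52496541 0.07788191 0.104     ] 0.2485772088830987
mid [0.55031598 0.1961794  0.104     ] carrier yaw -13.880207600883756
nbL [0.001  0.0869 0.096 ] [0.0034 0.0899 0.096 ] nbR [-0.0039 -0.0813  0.096 ] [-0.0018 -0.0766  0.096 ]
rail end top [-0.0526 -0.1487  0.046 ] bottle cap edge/top [array([-0.0637, -0.0032,  0.07  ]), array([-0.0638, -0.0053,  0.08  ]), array([-0.064 , -0.0073,  0.09  ])] [array([-0.0636, -0.0018,  0.07  ]), array([-0.0601,  0.001 ,  0.08  ]), array([-0.0567,  0.0038,  0.09  ])]
body top-face corners (upper z?) [(array([0.0081, 0.0112, 0.06  ]), array([0.006 , 0.0048, 0.09  ])), (array([ 0.01  , -0.0236,  0.06  ]), array([ 0.0079, -0.0293,  0.09  ])), (array([-0.0307, -0.0182,  0.06  ]), array([-0.0319, -0.024 ,  0.09  ])), (array([-0.0321,  0.0138,  0.06  ]), array([-0.0332,  0.0073,  0.09  ]))]
holes [ 0.54937534 -0.10373955  0.005     ] [ 0.54685648 -0.35344429  0.005     ] 0.24971744950525335
plate yaw -0.5779422652519651 mid [ 0.54811591 -0.22859192  0.005     ] rib top [ 0.54697589 -0.22771765  0.043     ]
```

```bash
python3 -m crank '{"delta_pos":[[0,0,0],[0,0,0],[0,0,0],[0,-0.988,-0.129],[0,-0.988,-0.129],[0,-0.988,-0.129],[0,-0.988,-0.129],[0,-0.988,-0.129],[0,-0.988,-0.129],[0,-0.988,-0.129],[0,-0.988,-0.129],[0,-0.988,-0.129],[0,-0.988,-0.129],[0,-0.988,-0.129],[0,-0.988,-0.129],[0,-0.988,-0.129],[0,-0.988,-0.129],[0,-0.988,-0.129],[0,-0.988,-0.129],[0,-0.988,-0.129]],"yaw":[0.94,0.94,0.94,0,0,0,0,0,0,0,0,0,0,0,0,0,0,0,0,0],"fingers":[0.67,0.67,0.67,0.67,0.67,0.67,0.67,0.67,0.67,0.67,0.67,0.67,0.67,0.67,0.67,0.67,0.67,0.67,0.67,0.67]}' 30
```

```text
time_s: 2.75
tool_pos: [0.3272, -0.0826, 0.2314]
tool_rot: [[0.0, -0.239, -0.971], [-0.0, -0.971, 0.239], [-1.0, 0.0, -0.001]]
contact_force: [-0.8, -1.1, -0.7]
width: 0.0137
```

```bash
python3 -m crank '{"delta_pos":[[0,-0.988,-0.129],[0,-0.988,-0.129],[0,-0.988,-0.129],[0,-0.988,-0.129],[0,-0.988,-0.129],[0,-0.988,-0.129],[0,-0.988,-0.129],[0,-0.988,-0.129],[0,-0.988,-0.129],[0,-0.988,-0.129],[0,-0.988,-0.129],[0.9,0,0],[0.9,0,0],[0,0,0]],"yaw":[0,0,0,0,0,0,0,0,0,0,0,0,0,0],"fingers":[0.67,0.67,0.67,0.67,0.67,0.67,0.67,0.67,0.67,0.67,0.67,0.67,0.67,0.67]}'; cat >> h.py <<'E'
M=np.array([.5523,.197]); r_=np.radians(-13.8); EX=np.array([np.cos(r_),np.sin(r_)]); EY=np.array([-np.sin(r_),np.cos(r_)])
def st():
    o=get_obs(); p=np.array(o['tool_pos'])[:2]-M; print('t',round(o['time_s'],2),'carrier xy',(p@EX).round(4),(p@EY).round(4),'z',round(o['tool_pos'][2],4),'toolyang',np.degrees(np.arctan2(o['tool_rot'][1][1],o['tool_rot'][0][1])).round(2),'F',np.round(o['contact_force'],1),'w',round(o['width'],4),'q6',np.round(o['joint_pos'][5],1))
E
python3 -c "
from h import *
st()"
```

```text
time_s: 4.5
tool_pos: [0.4446, 0.2225, 0.1754]
tool_rot: [[-0.005, -0.239, -0.971], [-0.002, -0.971, 0.239], [-1.0, 0.003, 0.004]]
contact_force: [-0.2, 0.4, -0.5]
width: 0.0141
t 4.5 carrier xy -0.1106 -0.001 z 0.1754 toolyang -103.81 F [-0.2  0.4 -0.5] w 0.0141 q6 122.4
```

```bash
python3 -m crank '{"delta_pos":[[0.985,0,0],[0.985,0,0],[0.985,0,0],[0.985,0,0],[0,0,0]],"yaw":[0,0,0,0,0],"fingers":[0.67,0.67,0.67,0.67,0.67]}'; python3 -c "
from h import *
st(); snap('scene','s2.png',(340,260,520,470),2.85)"
```

```text
time_s: 5.12
tool_pos: [0.4455, 0.2225, 0.0584]
tool_rot: [[-0.003, -0.239, -0.971], [-0.001, -0.971, 0.239], [-1.0, 0.002, 0.003]]
contact_force: [-0.7, 0.1, -0.1]
width: 0.014
t 5.12 carrier xy -0.1098 -0.0007 z 0.0584 toolyang -103.85 F [-0.7  0.1 -0.1] w 0.014 q6 122.4
```

View pics/s2.png

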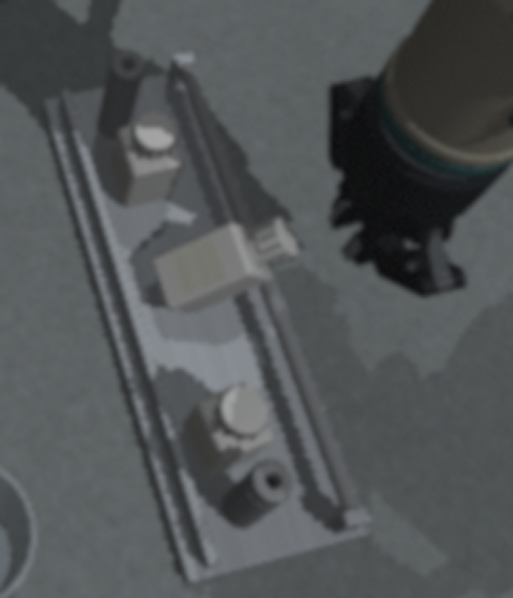

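The gripper is in front of the cap (275,240 in the crop) and clear of it, lined up along the row. Next I push it up in an arc.

```bash
python3 -m crank '{"delta_pos":[[0,0,-0.8],[-0.08,0,-0.25],[-0.1,0,-0.25],[-0.1,0,-0.25],[-0.1,0,-0.25],[-0.1,0,-0.25],[-0.1,0,-0.25],[-0.1,0,-0.25],[0,0,0]],"yaw":[0,0,0,0,0,0,0,0,0],"fingers":[0.67,0.67,0.67,0.67,0.67,0.67,0.67,0.67,0.67]}'; python3 -c "
from h import *
st(); snap('scene','s3.png',(340,260,520,470),2.85)"
```

```text
time_s: 6.3
tool_pos: [0.5215, 0.2045, 0.0797]
tool_rot: [[0.001, -0.239, -0.971], [0.0, -0.971, 0.239], [-1.0, -0.0, -0.001]]
contact_force: [0.0, 0.2, -0.3]
width: 0.0142
t 6.3 carrier xy -0.0317 -0.0001 z 0.0797 toolyang -103.85 F [ 0.   0.2 -0.3] w 0.0142 q6 118.2
```

View pics/s3.png

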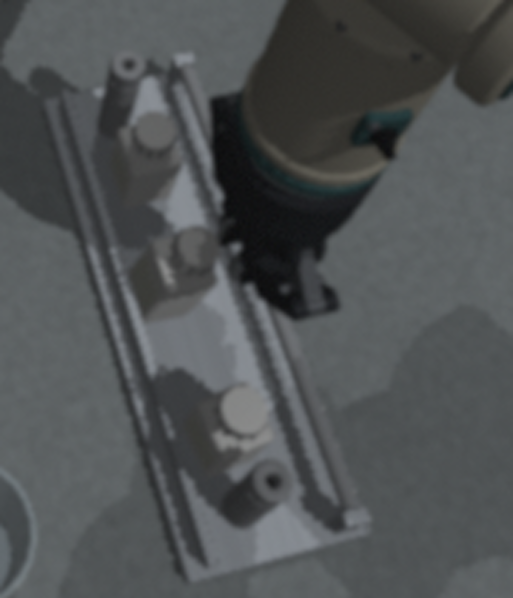

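```bash
python3 -c "
from h import *
for p in((194,247),(242,411),(155,133)):
  q=ray('scene',(340+p[0]/2.85-.3,260+p[1]/2.85-.3),.096)[:2]-M; print((q@EX).round(4),(q@EY).round(4))
print(proj('scene',[*(M+.007*EX),.012]))
"
```

```text
-0.0031 -0.0041
0.0018 0.0886
-0.0037 -0.0779
[395.84917708 365.25233486]
```

```bash
python3 -m crank '{"delta_pos":[[0,0,0.5],[0,0,1],[-0.6,0,0.1],[-1,0,0],[-1,0,0],[-1,0,0],[-0.4,0,0],[0,0,0],[0,0,0],[0,0,0],[0,0,0],[0,0,0],[0,0,0],[0,0,0],[0,0,0],[0,0,0],[0,0,0],[0,0,0],[0,0,0]],"yaw":[0,0,0,0,0,0,0,-0.939,-0.939,-0.939,-0.939,-0.939,-0.939,-0.939,-0.939,-0.939,-0.939,-0.939,0],"fingers":[0.67,0.67,0.67,0.67,0.3,0,-1,-1,-1,-1,-1,-1,-1,-1,-1,-1,-1,-1,-1]}'; python3 -c "
from h import *
st();print(get_obs()['tool_pos'])"
```

```text
time_s: 8.72
tool_pos: [0.4728, 0.216, 0.1984]
tool_rot: [[-0.002, 1.0, -0.011], [-0.001, -0.011, -1.0], [-1.0, -0.002, 0.001]]
contact_force: [0.6, 0.3, -0.6]
width: 0.0854
t 8.72 carrier xy -0.0818 -0.0005 z 0.1984 toolyang -0.63 F [ 0.6  0.3 -0.6] w 0.0854 q6 17.5
[0.47275114 0.21599473 0.19844071]
```

```bash
python3 -m crank '{"delta_pos":[[0,0.181,0.982],[0,0.181,0.982],[0,0.181,0.982],[0,0.181,0.982],[0,0.181,0.982],[0,0.181,0.982],[0,0.181,0.982],[0,0.181,0.982],[0,0.181,0.982],[0,0.181,0.982],[0,0.181,0.982],[0,0.181,0.982],[0,0.181,0.982],[0,0.181,0.982],[0,0.181,0.982],[0,0,0]],"yaw":[0,0,0,0,0,0,0,0,0,0,0,0,0,0,0,0],"fingers":[-1,-1,-1,-1,-1,-1,-1,-1,-1,-1,-1,-1,-1,-1,-1,-1]}'; python3 -c "
from h import *
st()
a=read_camera('top')[210:310,140:300,::-1];b=read_camera('scene')[100:460,220:460,::-1]
im=np.zeros((600,800,3),np.uint8);im[:250,:400]=cv2.resize(a,(400,250),interpolation=2);im[:600,400:800]=cv2.resize(b,(400,600),interpolation=2);cv2.imwrite('pics/c4.png',im)"
```

```text
time_s: 10.72
tool_pos: [0.5511, -0.2281, 0.1986]
tool_rot: [[-0.001, 1.0, -0.014], [0.0, -0.014, -1.0], [-1.0, -0.001, -0.0]]
contact_force: [0.1, 0.1, 0.2]
width: 0.0854
t 10.72 carrier xy 0.1002 -0.4131 z 0.1986 toolyang -0.81 F [0.1 0.1 0.2] w 0.0854 q6 -28.3
```

View pics/c4.png

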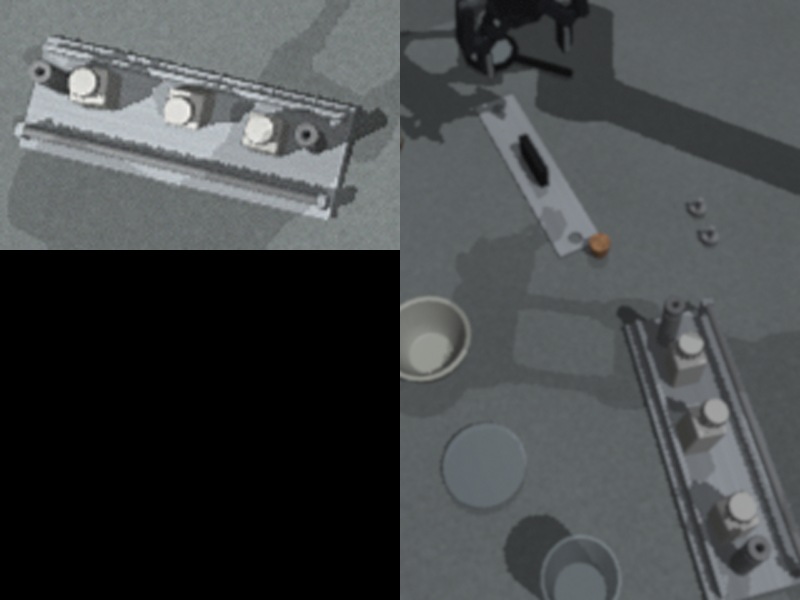

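The middle bottle stands, but its body shows up and to the right of the cap, unlike the neighbours, so it may be leaning toward the robot. I'll enlarge it to check.

```bash
python3 -c "
from h import *
a=read_camera('top')[225:285,170:260,::-1];b=read_camera('scene')[290:420,370:450,::-1]
im=np.zeros((600,800,3),np.uint8);im[:300,:450]=cv2.resize(a,None,fx=5,fy=5,interpolation=2);im[:569,450:800]=cv2.resize(b,(350,569),interpolation=2);cv2.imwrite('pics/c5.png',cv2.convertScaleAbs(im,alpha=1.3))"
```

```text
(no output)
```

View pics/c5.png

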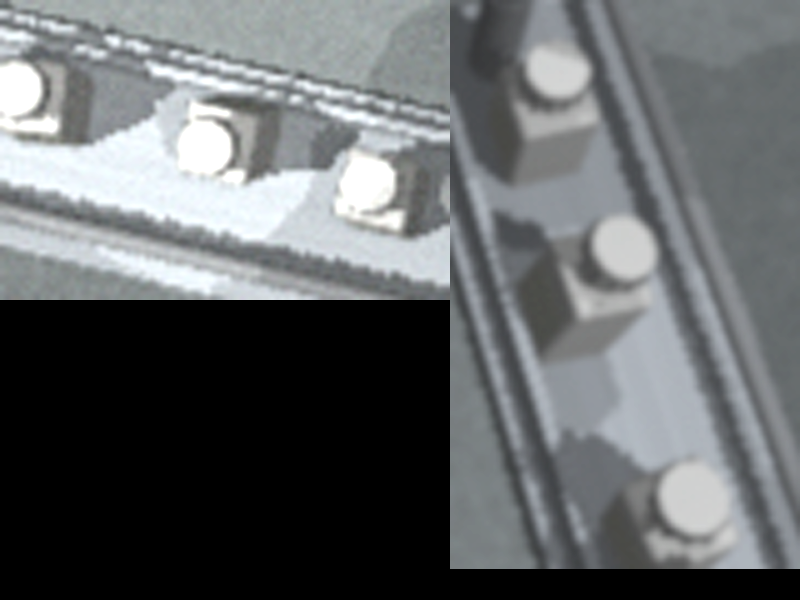

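```bash
python3 -c "
from h import *
def T(x,y,z):
  q=ray('top',(170+x/5-.4,225+y/5-.4),z)[:2]+[.002,.0012]-M; return (q@EX).round(4),(q@EY).round(4)
def S(x,y,z):
  q=ray('scene',((x-450)/4.375+370-.4,y/4.377+290-.4),z)[:2]-[.002,.0012]-M; return (q@EX).round(4),(q@EY).round(4)
for n,t,s in(('mid',(207,146),(624,248)),('R',(368,182),(557,70))):
  for z in(.088,.092,.096,.1): print(n,z,T(*t,z),S(*s,z))
for c in((567,360),(607,350),(523,307)): print('foot corner',c,S(*c,.012),S(*c,.03))
for c in((562,177),(515,183)): print('R foot corner',c,S(*c,.012))
"
```

```text
mid 0.088 (np.float64(-0.0042), np.float64(-0.0028)) (np.float64(-0.0096), np.float64(-0.0076))
mid 0.092 (np.float64(-0.0045), np.float64(-0.0036)) (np.float64(-0.0085), np.float64(-0.0065))
mid 0.096 (np.float64(-0.0047), np.float64(-0.0045)) (np.float64(-0.0074), np.float64(-0.0053))
mid 0.1 (np.float64(-0.005), np.float64(-0.0053)) (np.float64(-0.0064), np.float64(-0.0042))
R 0.088 (np.float64(-0.0034), np.float64(-0.0787)) (np.float64(-0.0079), np.float64(-0.084))
R 0.092 (np.float64(-0.0036), np.float64(-0.0793)) (np.float64(-0.0068), np.float64(-0.0825))
R 0.096 (np.float64(-0.0039), np.float64(-0.0799)) (np.float64(-0.0057), np.float64(-0.0809))
R 0.1 (np.float64(-0.0041), np.float64(-0.0805)) (np.float64(-0.0047), np.float64(-0.0793))
foot corner (567, 360) (np.float64(0.0083), np.float64(0.0099)) (np.float64(0.0123), np.float64(0.0142))
foot corner (607, 350) (np.float64(-0.0091), np.float64(0.0098)) (np.float64(-0.0047), np.float64(0.0141))
foot corner (523, 307) (np.float64(0.0191), np.float64(-0.0153)) (np.float64(0.0229), np.float64(-0.0105))
R foot corner (562, 177) (np.float64(-0.0147), np.float64(-0.0656))
R foot corner (515, 183) (np.float64(0.0059), np.float64(-0.0678))
```

The bottle leans about 9° toward the robot, with its foot probably jammed on the rail. I'll square it up by gripping its front and rear faces between the vertical pads.

```bash
python3 -m crank '{"delta_pos":[[0,-0.01,-0.938],[0,-0.01,-0.938],[0,-0.01,-0.938],[0,-0.01,-0.938],[0,-0.01,-0.938],[0,-0.01,-0.938],[0,-0.01,-0.938],[0,-0.01,-0.938],[0,-0.01,-0.938],[0,-0.01,-0.938],[0,-0.01,-0.938],[0,-0.01,-0.938],[0,-0.01,-0.938],[0,-0.01,-0.938],[0,-0.01,-0.938],[0,0,0],[0,0,0],[1,0,0],[0,0,0]],"yaw":[0,0,0,0,0,0,0,0,0,0,0,0,0,0,0,0.65,0.65,0,0],"fingers":[-0.41,-0.41,-0.41,-0.41,-0.41,-0.41,-0.41,-0.41,-0.41,-0.41,-0.41,-0.41,-0.41,-0.41,-0.41,-0.41,-0.41,-0.41,-0.41]}' 20; python3 -c "
from h import *
st()"
```

```text
time_s: 13.3
tool_pos: [0.5481, 0.1959, 0.1677]
tool_rot: [[-0.005, 0.972, -0.233], [-0.001, -0.233, -0.972], [-1.0, -0.005, 0.002]]
contact_force: [0.7, -0.2, -0.2]
width: 0.0602
t 13.3 carrier xy -0.0038 -0.002 z 0.1677 toolyang -13.5 F [ 0.7 -0.2 -0.2] w 0.0602 q6 26.3
```

```bash
python3 -m crank '{"delta_pos":[[0.5,0.16,0],[1,0,0],[1,0,0],[0.8,0,0],[0.75,0,0],[0,0,0],[0,0,0],[0,0,0],[0,0,0],[0,0,0]],"yaw":[0.03,0,0,0,0,0,0,0,0,0],"fingers":[-0.41,-0.41,-0.41,-0.41,-0.41,0,0.4,0.6,0.6,0.6]}' 20; python3 -c "
from h import *
st()"
```

```text
time_s: 14.55
tool_pos: [0.5556, 0.1945, 0.0484]
tool_rot: [[0.001, 0.971, -0.239], [0.0, -0.239, -0.971], [-1.0, 0.001, -0.0]]
contact_force: [0.3, 0.6, -0.9]
width: 0.0347
t 14.55 carrier xy 0.0038 -0.0016 z 0.0484 toolyang -13.84 F [ 0.3  0.6 -0.9] w 0.0347 q6 26.4
```

```bash
python3 -m crank '{"delta_pos":[[0,-0.1,0],[0.1,0,0],[0,0,0]],"yaw":[0,0,0],"fingers":[0.6,0.6,0.6]}' 20; python3 -m crank '{"delta_pos":[[0.1,0,0],[0,0,0]],"yaw":[0,0],"fingers":[0.6,0.6]}' 20;  python3 -c "
from h import *
st()"
```

```text
time_s: 14.92
tool_pos: [0.5548, 0.1949, 0.0462]
tool_rot: [[0.005, 0.971, -0.239], [-0.0, -0.239, -0.971], [-1.0, 0.005, -0.001]]
contact_force: [2.9, -1.0, 4.7]
width: 0.0341
time_s: 15.18
tool_pos: [0.5557, 0.1949, 0.0454]
tool_rot: [[0.007, 0.971, -0.239], [-0.0, -0.239, -0.971], [-1.0, 0.007, -0.002]]
contact_force: [0.4, -3.7, 16.5]
width: 0.0337
t 15.18 carrier xy 0.0038 -0.0013 z 0.0454 toolyang -13.8 F [ 0.4 -3.7 16.5] w 0.0337 q6 26.5
```

```bash
python3 -m crank '{"delta_pos":[[-0.1,0,0],[0,0,0],[0,0,0],[0,0,0],[-0.5,0,0],[-1,0,0],[-1,0,0],[-1,0,0],[-1,0,0],[0,0,0]],"yaw":[0,0,0,0,0,0,0,0,0,0],"fingers":[0.2,-0.1,-0.41,-0.41,-0.41,-0.41,-0.41,-0.41,-0.41,-0.41]}' 20; python3 -c "
from h import *
st()"
python3 -m crank '{"delta_pos":[[0,0,0.985],[0,0,0.985],[0,0,0.985],[0,0,0.985],[0,0,0.985],[0,0,0.985],[0,0,0.985],[0,0,0]],"yaw":[-0.9,-0.42,0,0,0,0,0,0],"fingers":[-1,-1,-1,-1,-1,-1,-1,-1]}'; python3 -c "
from h import *
st();print(get_obs()['tool_pos'])
a=read_camera('top')[225:285,170:260,::-1];b=read_camera('scene')[290:420,370:450,::-1]
im=np.zeros((600,800,3),np.uint8);im[:300,:450]=cv2.resize(a,None,fx=5,fy=5,interpolation=2);im[:569,450:800]=cv2.resize(b,(350,569),interpolation=2);cv2.imwrite('pics/c6.png',cv2.convertScaleAbs(im,alpha=1.3))"
```

```text
time_s: 16.42
tool_pos: [0.5544, 0.1956, 0.1836]
tool_rot: [[0.007, 0.971, -0.239], [0.001, -0.239, -0.971], [-1.0, 0.006, -0.003]]
contact_force: [-0.3, -0.0, -0.8]
width: 0.0603
t 16.43 carrier xy 0.0023 -0.0008 z 0.1836 toolyang -13.84 F [-0.3 -0.  -0.8] w 0.0603 q6 26.5
time_s: 17.42
tool_pos: [0.5407, -0.0122, 0.1792]
tool_rot: [[-0.002, 1.0, -0.014], [-0.0, -0.014, -1.0], [-1.0, -0.002, 0.0]]
contact_force: [0.0, -0.1, -0.7]
width: 0.0857
t 17.43 carrier xy 0.0386 -0.2059 z 0.1792 toolyang -0.8 F [ 0.  -0.1 -0.7] w 0.0857 q6 -7.8
[ 0.54069328 -0.01218919  0.17924328]
```

View pics/c6.png

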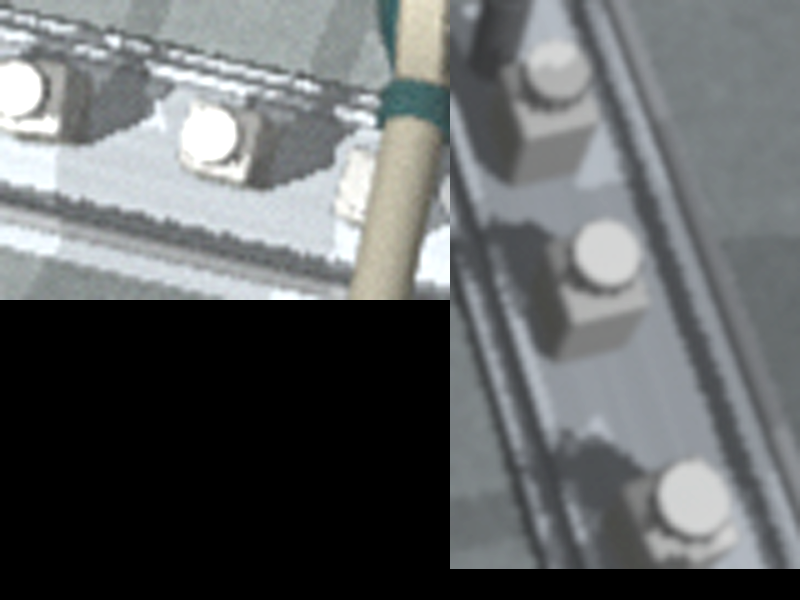

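The bottle is now upright: cap at (210,135) in the top crop, parallel to its neighbours. Next is the plate.

```bash
python3 -m crank '{"delta_pos":[[0,0.049,0.895],[0,0.049,0.895],[0,0.049,0.895],[0,0.049,0.895],[0,0.049,0.895],[0,0.049,0.895],[0,0.049,0.895],[0,0.049,0.895],[1,0,0],[1,0,0],[0.8,0,0],[0,0,0]],"yaw":[0,0,0,0,0,0,0,0,0,0,0,0],"fingers":[-0.2,-0.2,-0.2,-0.2,-0.2,-0.2,-0.2,-0.2,-0.2,-0.2,-0.2,-0.2]}' 60; python3 -c "
from h import *
st();print(get_obs()['tool_pos'])"
```

```text
time_s: 19.02
tool_pos: [0.5494, -0.2236, 0.0939]
tool_rot: [[-0.004, 1.0, -0.01], [0.003, -0.01, -1.0], [-1.0, -0.004, -0.003]]
contact_force: [-1.1, 0.3, -0.7]
width: 0.051
t 19.02 carrier xy 0.0975 -0.4091 z 0.0939 toolyang -0.57 F [-1.1  0.3 -0.7] w 0.051 q6 -28.3
[ 0.5494326  -0.22356063  0.09389061]
```

```bash
python3 -m crank '{"delta_pos":[[0.9,0,0.11],[0.9,0,0],[0.6,0,0],[0.28,0,0],[0,0,0],[0,0,0],[0,0,0],[0,0,0],[0,0,0]],"yaw":[0,0,0,0,0,0,0,0,0],"fingers":[-0.2,-0.2,-0.2,-0.2,0.3,1,1,1,1]}' 60; python3 -c "
from h import *
st();print(get_obs()['tool_pos'])"
```

```text
time_s: 20.15
tool_pos: [0.5513, -0.2292, 0.0169]
tool_rot: [[0.002, 1.0, -0.011], [-0.001, -0.011, -1.0], [-1.0, 0.002, 0.001]]
contact_force: [-0.7, 0.7, 6.2]
width: 0.0124
t 20.15 carrier xy 0.1007 -0.4142 z 0.0169 toolyang -0.64 F [-0.7  0.7  6.2] w 0.0124 q6 -28.6
[ 0.55126799 -0.22923787  0.01689417]
```

```bash
python3 -m crank '{"delta_pos":[[-0.15,0,0],[-0.3,0,0],[-0.6,0,0],[-1,0,0],[-1,0,0],[-1,0,0],[-1,0,0],[-0.4,0,0],[0,0,0]],"yaw":[0,0,0,0,0,0,0,0,0],"fingers":[1,1,1,1,1,1,1,1,1]}' 80; python3 -c "
from h import *
st();print(get_obs()['tool_pos'])"
python3 -m crank '{"delta_pos":[[0,-0.01,-0.4],[0,-0.01,-0.6],[0,-0.01,-0.9],[0,-0.01,-0.9],[0,-0.01,-0.9],[0,-0.01,-0.9],[0,-0.01,-0.9],[0,-0.01,-0.9],[0,-0.01,-0.9],[0,-0.01,-0.9],[0,-0.01,-0.9],[0,-0.01,-0.9],[0,-0.01,-0.9],[0,-0.01,-0.9],[0,0,-0.6],[0,0,-0.4],[0,0,0],[0,0,0],[0,0,0]],"yaw":[0,0,0,0,0,0,0,0,0,0,0,0,0,0,0,0,0.66,0.66,0],"fingers":[1,1,1,1,1,1,1,1,1,1,1,1,1,1,1,1,1,1,1]}'; python3 -c "
from h import *
st()"
```

```text
time_s: 21.28
tool_pos: [0.5507, -0.229, 0.1795]
tool_rot: [[0.001, 1.0, -0.011], [-0.001, -0.011, -1.0], [-1.0, 0.001, 0.001]]
contact_force: [0.0, -0.2, -3.8]
width: 0.0124
t 21.27 carrier xy 0.1001 -0.4141 z 0.1795 toolyang -0.64 F [ 0.  -0.2 -3.8] w 0.0124 q6 -28.6
[ 0.55074817 -0.22899884  0.17949786]
time_s: 23.65
tool_pos: [0.5505, 0.1549, 0.1789]
tool_rot: [[-0.0, 0.971, -0.238], [-0.0, -0.238, -0.971], [-1.0, -0.0, 0.001]]
contact_force: [-0.0, -0.2, -2.8]
width: 0.0127
t 23.65 carrier xy 0.0083 -0.0413 z 0.1789 toolyang -13.78 F [-0.  -0.2 -2.8] w 0.0127 q6 22.5
```

```bash
python3 -m crank '{"delta_pos":[[0,-0.277,-0.65],[0,0,-0.65],[0,0,0],[0.4,0,0],[0.4,0,0],[0.4,0,0],[0,0,0],[0,0,0]],"yaw":[0,0,0,0,0,0,0,0],"fingers":[1,1,1,1,1,1,1,1]}'; python3 -c "
from h import *
st()
a=read_camera('top')[215:275,140:280,::-1];b=read_camera('scene')
im=np.zeros((600,800,3),np.uint8);im[:300,:700]=cv2.resize(a,None,fx=5,fy=5,interpolation=2)
b1=b[255:315,350:420,::-1];b2=b[390:450,400:470,::-1]
im[300:,:350]=cv2.resize(b1,(350,300),interpolation=2);im[300:,350:700]=cv2.resize(b2,(350,300),interpolation=2);cv2.imwrite('pics/c7.png',cv2.convertScaleAbs(im,alpha=1.3))"
```

```text
time_s: 24.65
tool_pos: [0.5522, 0.1948, 0.1431]
tool_rot: [[0.0, 0.971, -0.24], [-0.0, -0.24, -0.971], [-1.0, 0.0, 0.0]]
contact_force: [-0.9, -0.2, -2.4]
width: 0.0124
t 24.65 carrier xy 0.0004 -0.0022 z 0.1431 toolyang -13.86 F [-0.9 -0.2 -2.4] w 0.0124 q6 26.5
```

View pics/c7.png

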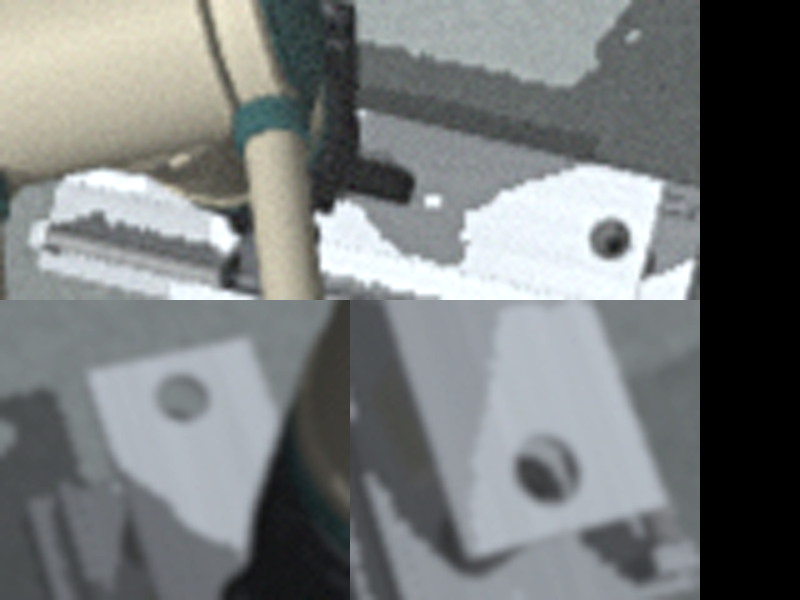

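```bash
python3 -c "
from h import *
def L(q): return ((q[:2]-M)@EX).round(4),((q[:2]-M)@EY).round(4)
# same-camera post positions (from t=0 pics)
pt=ray('top',(140+613.5/5-.5,210+270.5/5-.5),.104); psb=ray('scene',(340+126/2.85-.3,260+66/2.85-.3),.104); psa=ray('scene',(340+271/2.85-.3,260+481/2.85-.3),.104)
for z in(.127,.131,.135):
  t=ray('top',(140+609.5/5-.5,215+239.5/5-.5),z); sb=ray('scene',(350+183.5/5-.5,255+98.5/5-.5),z); sa=ray('scene',(400+197.5/5-.5,390+168.5/5-.5),z)
  print(z,'B top',L(t),L(t-pt+M.tolist().__class__([*M,0])) if 0 else '', 'B-err top',L(np.r_[M,0]+t-pt),'B-err scene',L(np.r_[M,0]+sb-psb),'A-err scene',L(np.r_[M,0]+sa-psa), 'len',np.linalg.norm(sa-sb))
"
```

```text
0.127 B top (np.float64(-0.0012), np.float64(-0.1264))  B-err top (np.float64(0.0007), np.float64(-0.0004)) B-err scene (np.float64(-0.0029), np.float64(-0.0047)) A-err scene (np.float64(-0.0024), np.float64(-0.0028)) len 0.2504417130506002
0.131 B top (np.float64(-0.0015), np.float64(-0.1268))  B-err top (np.float64(0.0004), np.float64(-0.0009)) B-err scene (np.float64(-0.0018), np.float64(-0.0028)) A-err scene (np.float64(-0.0013), np.float64(-0.0024)) len 0.2489727599910947
0.135 B top (np.float64(-0.0017), np.float64(-0.1273))  B-err top (np.float64(0.0002), np.float64(-0.0014)) B-err scene (np.float64(-0.0007), np.float64(-0.0008)) A-err scene (np.float64(-0.0002), np.float64(-0.0019)) len 0.2475038069315892
```

```bash
python3 -m crank '{"delta_pos":[[0.22,0.03,-0.07],[0,0,0],[0,0,0],[0,0,0]],"yaw":[0,0,0,0],"fingers":[1,1,1,1]}'; python3 -c "
from h import *
st()
t=read_camera('top');a=t[215:275,210:280,::-1];b=read_camera('scene')
im=np.zeros((600,800,3),np.uint8);im[:300,:350]=cv2.resize(a,None,fx=5,fy=5,interpolation=2)
im[:300,400:]=cv2.resize(b[270:420,330:480,::-1],(400,300),interpolation=2)
b1=b[255:315,350:420,::-1];b2=b[390:450,400:470,::-1]
im[300:,:350]=cv2.resize(b1,(350,300),interpolation=2);im[300:,350:700]=cv2.resize(b2,(350,300),interpolation=2);cv2.imwrite('pics/c8.png',cv2.convertScaleAbs(im,alpha=1.3))"
```

```text
time_s: 25.25
tool_pos: [0.5534, 0.1968, 0.1366]
tool_rot: [[0.0, 0.971, -0.239], [-0.0, -0.239, -0.971], [-1.0, 0.0, -0.0]]
contact_force: [-0.1, -0.7, -3.3]
width: 0.0126
t 25.25 carrier xy 0.0011 0.0001 z 0.1366 toolyang -13.84 F [-0.1 -0.7 -3.3] w 0.0126 q6 26.6
```

View pics/c8.png

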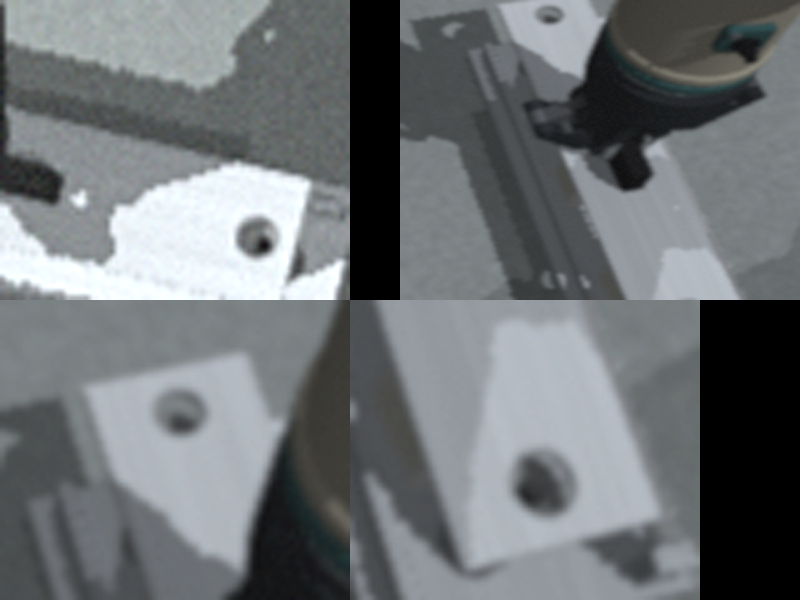

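```bash
python3 -c "
from h import *
def L(d): return (d[:2]@EX).round(4),(d[:2]@EY).round(4)
T=lambda x,y,z:ray('top',(210+(x+.5)/5-.5,215+(y+.5)/5-.5),z)
Sb=lambda x,y,z:ray('scene',(350+(x+.5)/5-.5,255+(y-299.5)/5-.5),z)
Sa=lambda x,y,z:ray('scene',(400+(x-349.5)/5-.5,390+(y-299.5)/5-.5),z)
pt=ray('top',(140+613.5/5-.5,210+270.5/5-.5),.104); psb=ray('scene',(340+126/2.85-.3,260+66/2.85-.3),.104); psa=ray('scene',(340+271/2.85-.3,260+481/2.85-.3),.104)
z=.1247
print('top B vs seen thread',L(T(257,237,z)-T(264,241,.104)),'vs initial post',L(T(257,237,z)-pt))
print('scene B',L(Sb(180,411,z)-psb),'thread',L(Sb(180,411,z)-Sb(183,424,.104)),'A',L(Sa(544,482,z)-psa),'A thread',L(Sa(544,482,z)-Sa(537,494,.104)),'len',np.linalg.norm(Sa(544,482,z)-Sb(180,411,z)))
"
```

```text
top B vs seen thread (np.float64(-0.0003), np.float64(0.001)) vs initial post (np.float64(0.0015), np.float64(0.001))
scene B (np.float64(-0.001), np.float64(-0.0011)) thread (np.float64(0.0051), np.float64(0.0045)) A (np.float64(-0.0008), np.float64(0.0003)) A thread (np.float64(0.0024), np.float64(-0.0004)) len 0.2499825850573214
```

```bash
python3 -c "
from h import *
st();print(np.abs(get_obs()['qd']).max()); finish_job()"
```

```text
t 25.35 carrier xy 0.0011 0.0001 z 0.1366 toolyang -13.84 F [ 0.6  0.9 -2.4] w 0.0123 q6 26.6
0.02925639991211219
the job is handed in; nothing more can be done
```

I stood the tipped bottle up in its place and let go, then handed in at 25.35 s with the plate still gripped above the posts. The hand-in gives no verdict, so success rests on my own measurements.

- **Bottle:** My first push left it leaning about 9°, with its foot probably caught on the rear rail. I then gripped its front and rear faces, squared it up, pressed it onto the base plate and let go. It measured about 4 mm from its place across the row and 2 mm along it while still gripped. The next picture showed it upright between its neighbours. The last pictures don't show it clearly, as the arm and plate cover the row.
- **Plate:** It is held level at 80 N, with its underside about 120 mm above the bench, so about 16 mm above the posts. Wrist force was only 2–4 N, about the plate's weight, so nothing suggests it is touching anything below.
- **Hole centring:** Against the post positions measured at the start, both holes are within about 2 mm of centre.
    - **Camera difference:** The two cameras differ by about 2–3 mm, in line with their calibration.
    - **Reading that disagrees:** Sighting the threaded holes through the plate in the scene camera gave larger offsets: about 7 mm at post B and 2.4 mm at post A. I set these aside because the view there is oblique and partly hidden. The top camera gave about 1 mm for post B by the same sighting, but it could not see post A.
- **Everything else:** I saw no bystander move, and the neighbours were still standing in the last clear picture. I did not measure them again at the end.

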